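# Clamp the beaked stake in the star-wheel vise

### The arm

A 7-joint arm with a two-finger parallel gripper is mounted at the origin on the work surface. World frame = base frame: x ahead of the robot, y to its left, z up, the work surface at z = 0. Lengths are in mm, angles in rad, forces in N, time in s.
With the tool pointing down it reaches from about 400 to 875 mm from the base axis. Payload 4.4 kg.
Tool frame: the origin (TCP) lies where the fingers leave the gripper's body, on its centre line; the fingertips stand 73 mm ahead of it and the grasp point (between the pads) lies 54 mm ahead of it; z points along the fingers, y is the line along which they close (so a half turn about z gives the same grasp; the last joint's range is limited). The gripper opens to 85 mm and grips with 20 to 120 N. Pads are 22 mm wide; open, the fingers measure 114 mm over their backs; the gripper's body (76 mm by 85 mm) begins 54 mm behind the grasp point. The pads swing forward as they close: fully open they stand 13 mm farther back than shut.
Start: joints at [-0.066, 0.628, 0.038, 1.517, -0.027, 0.996, -0.02], TCP at [650.013, 0.024, 303.913] pointing down, gripper open.
Joint ranges: [-3.06, 3.06], [-0.37, 2.12], [-1.25, 1.32], [0.18, 2.47], [-1.1, 4.24], [0.23, 1.98], [-2.94, 2.94]. Speed limits (rad/s): [2.57, 2.57, 3.14, 3.14, 3.14, 3.14, 3.14].

### API

Orientations are given as [roll, pitch, yaw] about the fixed x, y, z axes, in that order (R = Rz(yaw) Ry(pitch) Rx(roll)).
In Python, from cell import ctrl gives the robot as it stands.
- The arm moves only by the tool send_rows, never from a script. Its argument "rows" is a list that holds one entry, the list of rows, each a list of 6 numbers: the shift along the tool's x, y, z in cm, then the turn, a rotation vector about the tool's x, y, z in rad. In form: [[[tx, ty, tz, wx, wy, wz], ...]]. A call has 1 to 10 rows; each row is the pose to reach, as a shift and turn from the pose commanded when the call began, along the tool's axes at that moment; what a row does not reach only later rows make up. A row lasts 1/10 s, in which the tool goes at most 50 mm and 8.59 degrees, less where a joint would pass 70% of its speed; a pose out of reach is approached as far as the arm can. A call with a gripper value outside its range is refused whole. "grip" is the closure in counts, from 0 (fully open) to 255 (shut), set as the call begins (left out, the last holds). The fingers move at their own pace and stop on an object; the grip force is fixed at half the most. Time passes only in rows, so rows that repeat a pose let the fingers close. It gives the time, the measured TCP pose, the force, the opening and the grip force at its end, in the units of the state.
- ctrl.read_state(): the state, without advancing time (a new reading comes with each control period).
- ctrl.get_image(name): name is "scene" or "side" or "wrist"; returns a dict with "pixels" (400x640x3 uint8, red, green, blue), "fx", "fy", "cx", "cy" (pixels), "D" ([k1, k2, p1, p2, k3] as OpenCV has them; the pictures are not rectified), "extrinsics" (4x4, takes a point from camera to world coordinates); the wrist camera has in their place "mount" (4x4, takes a point from camera to tool coordinates, whose origin is the TCP and whose axes are the flange's). Camera axes: x right, y up, looking along -z (the intrinsics and any distortion apply to the point x, -y, -z); pixel columns grow to the right and rows downward; lengths in mm; the calibration is good to about 2 mm. A picture is of the moment at which its call begins: read the wrist's pose just before it. There is no depth.
- ctrl.finish_job(): hands the job in; it is judged then, once.
The state is a dict: "clock": time; "qpos": joint angles; "qd": joint speeds; "tau": joint torques, N m; "eef_pos": TCP position; "tool_rot": TCP orientation; "force": force on the tool from outside, world axes, zero at the start; "torque": the same for the moment, N m; "width": finger opening in mm; "gripper_force": force on a finger pad.
Only numpy, scipy, OpenCV 4.12 (cv2) and the standard library are available. Lean on these libraries where they do the work, as an engineer would, in place of code of your own. Each camera call takes 0.05 s, during which the arm holds its last target. There are 200 camera calls.

### The job

Stand the small beaked steel stake (the one with a long head that tapers to a horn) upright on the vise bed in the middle of the open mouth, its head lying across the vise, parallel to the jaw faces, and let go of it. Then push the spokes of the star wheel round clockwise, one after another, with the side of the gripper until the jaws hold the stake firmly: stop when the wheel resists about twice as hard as it does running free, do not force it beyond that, and take the gripper away. Never push on the sliding jaw itself, and leave everything else on the bench where it is.

Things in the scene. Friction and masses are not known exactly. Their poses are not given: they have to be found in the camera images.
- vise: Grey bench vise, fixed. Origin: on the bench under the wheel's axis; x runs along the vise from wheel to jaws, z up, y across. Base slab x = -55 to 285 mm, 90 mm wide; its flat top (the bed, where the stake stands) is 20 mm above the bench. Fixed jaw: 76 mm wide, top 50 mm above the bench, its flat face anywhere from x = 222 to 238 mm, differently each time and not reported.
- wheel_hub (a point): Centre of the steel star wheel, on its vertical axis, at mid-height of the spokes, 75 mm above the bench. Hub radius 24 mm, top 90 mm above the bench. Five equal level round spokes, 72 degrees apart, 12 mm thick, reaching 86 mm from the axis. Under the spokes, outside the hub, nothing is higher than 50 mm above the bench on the unguarded side.
- spoke_tip (a point): Outer end of one spoke of the star wheel (body wheel), 86 mm from the axis, at mid-height; the others follow every 72 degrees. A clear guard covers the wheel's half towards the jaws: a flat sheet over vise x = 30 to 108 mm, y = -95 to 95 mm, top 98 mm above the bench, on a plate at x = 104 to 108 mm. From above the spokes can be reached only on the other side (vise x below 30 mm).
- wheel (a joint): Turn of the star wheel, rad, growing clockwise from above; it moves the sliding jaw 20 mm per rad towards the fixed jaw and stays where left. Running free it takes 0.42 N m (6 N at 68 mm from the axis). With the jaws on the stake the resistance rises smoothly (the pad is sprung, 8 N/mm): at twice the free resistance the jaws press about 20 N; over 40 N is too much.
- pad_face (a point): Centre of the sliding jaw's rubber face, 34 mm above the bench. The stake goes between this face and the fixed jaw's face, clear of both.
- jaw: The sliding jaw with its pad, 76 mm wide, top 50 mm above the bench; axes as the vise's, origin at the vise's origin when the wheel is at 0; it slides along the vise's x.
- stake_mid (a point): Half-way up the loose upright beaked stake, 33 mm above its foot, on its shank's axis; steel, 0.4 kg. x points along the head to the horn, z up. Shank 28 (x) by 22 (y) by 50 mm tall; head 22 mm wide (y), 50 to 66 mm above the foot (middle 25 mm above this point), parallel sides from x = -37 to 21 mm: grip it there, across; then a horn to x = 51 mm. Clamp it across its y; horn to either side.
- stake: The same loose beaked stake: origin at the centre of its foot, axes as for its middle point. Its weight hangs below the head, so in a light grip or a quick swing it can pivot between the fingers.
- dome_stake: Bystander: stake of similar size with a round domed head, 42 mm across, 63 mm tall; origin under its foot. Leave alone.
- flat_stake: Bystander: stake with a round flat head, 40 mm across, 60 mm tall; origin under its foot. Leave alone.
- hammer: Bystander: hammer lying on the bench, 230 mm long, 24 mm high; origin under its handle. Leave alone.
- pliers: Bystander: pliers lying flat, 140 mm long. Leave alone.
- copper_disc: Bystander: flat copper disc, 50 mm across, 5 mm thick. Leave alone.
- punch_cup: Bystander: steel cup of punches, 68 mm across, about 120 mm tall with the punches. Leave alone.
- polish_jar: Bystander: closed jar, 60 mm across, 60 mm tall. Leave alone.
Mind the look-alikes: they are no part of the job. Leave any brown look-alike of the stake alone.

How it is judged:
By the outcome, as a careful person would: the job done as asked, in the order asked, and still so for the second after the job is handed in, with the robot touching nothing.
It also fails if it takes over 72 s, if anything falls off the work surface, if the arm or the gripper's body presses on something with over 40 N, if the wrist force passes 120 N, or if a joint passes its speed limit or range.

## Working session

There is one attempt and no reset: what is moved stays moved. The work goes in short steps, Python scripts to look and compute and a tool call to move; the robot and the scene stay as the last step left them, time stands still between calls to the robot, and variables do not carry over. Pictures are saved under pics/ and viewed, at most 10 in all, crops included, and the job is handed in when it is done.

Besides the shell and the picture viewer there is one more tool, called in YAML: its name, and indented under it one key for each argument. send_rows: Moves the arm, as the interface text tells. Its arguments: {"type":"object","properties":{"rows":{"type":"array","items":{"type":"array","items":{"type":"array","items":{"type":"number"}}}},"grip":{"type":"number"}},"required":["rows"]}

```bash
mkdir -p pics; ls; cat > h.py <<'E'
import numpy as np, cv2, json
from cell import ctrl
from scipy.spatial.transform import Rotation as Ro
def snap(n,f):
    s=ctrl.read_state(); im=ctrl.get_image(n)
    cv2.imwrite(f'pics/{f}.png',cv2.cvtColor(im['pixels'],cv2.COLOR_RGB2BGR))
    if 'extrinsics' in im: T=np.array(im['extrinsics'])
    else:
        P=np.eye(4);P[:3,:3]=Ro.from_euler('xyz',s['tool_rot']).as_matrix();P[:3,3]=s['eef_pos'];T=P@np.array(im['mount'])
    c=dict(K=[[im['fx'],0,im['cx']],[0,im['fy'],im['cy']],[0,0,1]],D=list(map(float,im['D'])),T=T.tolist())
    json.dump(c,open(f'pics/{f}.json','w')); return s
def w(f,uv,z):
    c=json.load(open(f'pics/{f}.json'));T=np.array(c['T'])
    p=cv2.undistortPoints(np.array([[uv]],float),np.array(c['K']),np.array(c['D']))[0,0]
    d=T[:3,:3]@np.array([p[0],-p[1],-1]);o=T[:3,3];return (o+d*(z-o[2])/d[2]).round(1)
def proj(f,P):
    c=json.load(open(f'pics/{f}.json'));T=np.array(c['T'])
    q=(np.atleast_2d(P)-T[:3,3])@T[:3,:3]*[1,-1,-1]
    return cv2.projectPoints(q,np.zeros(3),np.zeros(3),np.array(c['K']),np.array(c['D']))[0][:,0].round(0)
E
python3 -c "
from h import *
print(snap('scene','s0'));snap('side','d0');snap('wrist','w0')
for f in 's0','d0','w0': print(np.array(json.load(open(f'pics/{f}.json'))['T']).round(2))"
```

```text
pics
{'clock': 0.0, 'qpos': array([-0.06579124,  0.62934682,  0.03840594,  1.51837681, -0.02699046,
        0.99628802, -0.02001181]), 'qd': array([ 0.00031972, -0.00047073, -0.00176361,  0.00030965, -0.00063535,
       -0.00054847,  0.00094708]), 'tau': array([-1.11932164e-03, -5.63405585e+01,  1.22606792e+00, -1.93450052e+01,
        1.09587883e-02,  1.05136272e-02, -8.84369996e-06]), 'eef_pos': array([6.49510910e+02, 4.22657612e-02, 3.02985030e+02]), 'tool_rot': array([-3.13969060e+00,  1.21612118e-05,  1.57080990e+00]), 'force': array([0.00113682, 0.8032599 , 0.67841241]), 'torque': array([0.03121424, 0.01085603, 0.062182  ]), 'gripper_force': 0.0, 'width': 85.21424305809256}
[[-8.4000e-01 -4.1000e-01  3.7000e-01  9.4936e+02]
 [ 5.5000e-01 -6.1000e-01  5.7000e-01  6.2687e+02]
 [-0.0000e+00  6.7000e-01  7.4000e-01  8.6699e+02]
 [ 0.0000e+00  0.0000e+00  0.0000e+00  1.0000e+00]]
[[-9.5000e-01  2.1000e-01 -2.4000e-01  2.8375e+02]
 [-3.2000e-01 -5.9000e-01  7.4000e-01  8.3137e+02]
 [ 1.0000e-02  7.8000e-01  6.2000e-01  7.4612e+02]
 [ 0.0000e+00  0.0000e+00  0.0000e+00  1.0000e+00]]
[[ 1.0000e+00 -0.0000e+00  0.0000e+00  6.4994e+02]
 [ 0.0000e+00  9.7000e-01  2.6000e-01  6.3820e+01]
 [-0.0000e+00 -2.6000e-01  9.7000e-01  3.7411e+02]
 [ 0.0000e+00  0.0000e+00  0.0000e+00  1.0000e+00]]
```

View pics/s0.png

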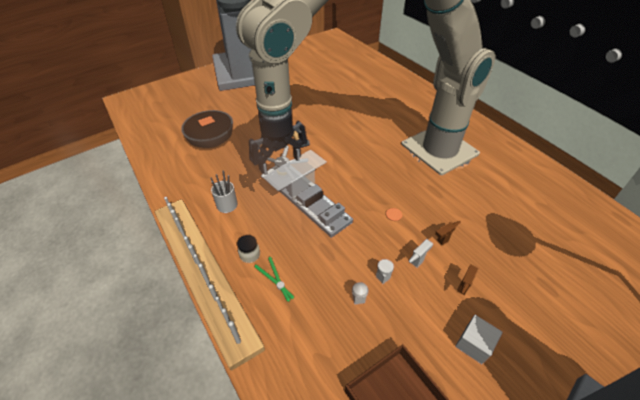

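View pics/w0.png

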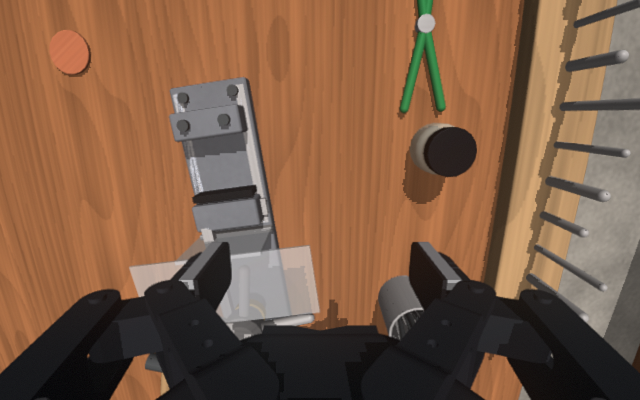

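The scene view shows the steel beaked stake near (422,252), with brown look-alikes at (447,232) and (467,278). The domed stake is at (360,292) and the flat one at (385,270). The wrist view shows the vise with its fixed jaw at (207,120), the pad at (225,195) and the guard at (230,290).

```bash
python3 -c "
from h import *
for n,f,p,z in [('head a','s0',(414,262),66),('head b','s0',(431,241),66),('foot','s0',(420,260),10),('base c1','w0',(172,90),20),('base c2','w0',(246,78),20),('fix jaw L','w0',(188,139),50),('fix R','w0',(245,130),50),('pad L','w0',(194,195),50),('pad R','w0',(256,186),50),('base R','w0',(273,225),20),('disc','s0',(394,214),5)]: print(n,w(f,p,z))
im=cv2.imread('pics/s0.png')[190:310,340:490];a=cv2.resize(im,None,fx=4,fy=4,interpolation=3)
cv2.imwrite('pics/s0c.png',a)
"
```

```text
head a [458.1 330.8  66. ]
head b [373.5 307.4  66. ]
foot [405.4 314.6  10. ]
base c1 [481.5  95.4  20. ]
base c2 [567.  107.4  20. ]
fix jaw L [507.6  42.2  50. ]
fix R [570.   51.4  50. ]
pad L [507.7 -20.1  50. ]
pad R [578.7  -9.6  50. ]
base R [590.8 -66.7  20. ]
disc [351.  145.5   5. ]
```

View pics/s0c.png

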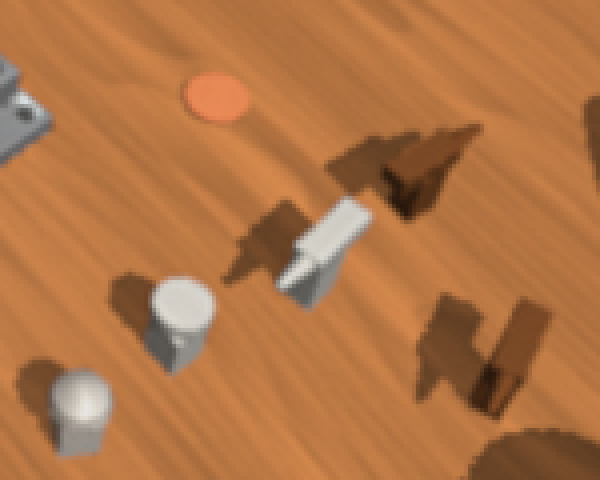

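View pics/d0.png

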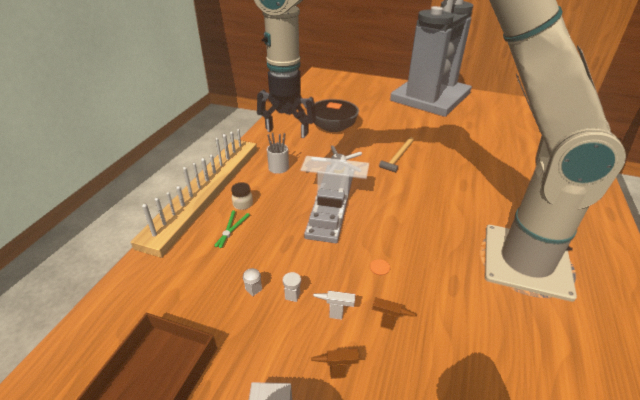

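The crop confirms the steel stake: horn tip at about (410,261), blunt end at (430,242). The side view agrees, with the stake at (336,300) and the hammer at (397,155). I'll move above it, turning the tool along the head.

send_rows:
  rows:
    - [[3, -2.5, 0.3, 0, 0, 0.13], [6, -5, 0.6, 0, 0, 0.26], [9, -7.5, 0.9, 0, 0, 0.39], [12.5, -10, 1.2, 0, 0, 0.52], [16, -12.5, 1.5, 0, 0, 0.65], [19, -15, 1.8, 0, 0, 0.78], [22.5, -17.5, 2.1, 0, 0, 0.91], [26, -20, 2.5, 0, 0, 1.05], [29, -22.5, 3, 0, 0, 1.18], [31, -24.5, 3, 0, 0, 1.31]]

```text
clock: 1.15
eef_pos: [402.6, 312.4, 273.1]
tool_rot: [-3.141, 0.002, 0.259]
force: [0.4, -0.1, 0.6]
width: 85.7
gripper_force: 0.0
```

send_rows:
  rows:
    - [[0, 0, 0, 0, 0, 0], [0, 0, 0, 0, 0, 0]]

```text
clock: 1.35
eef_pos: [404.6, 310.4, 273.8]
tool_rot: [3.141, -0.0, 0.264]
force: [0.3, -0.8, -0.4]
width: 85.3
gripper_force: 0.0
```

```bash
python3 -c "
from h import *
s=snap('wrist','w1');print(s['eef_pos'],s['tool_rot'],s['force'],s['clock'])"
```

```text
[404.64041953 310.41366669 273.79171834] [ 3.14099926e+00 -1.09494740e-05  2.63966574e-01] [ 0.31208068 -0.77750464 -0.4080302 ] 1.35
```

View pics/w1.png

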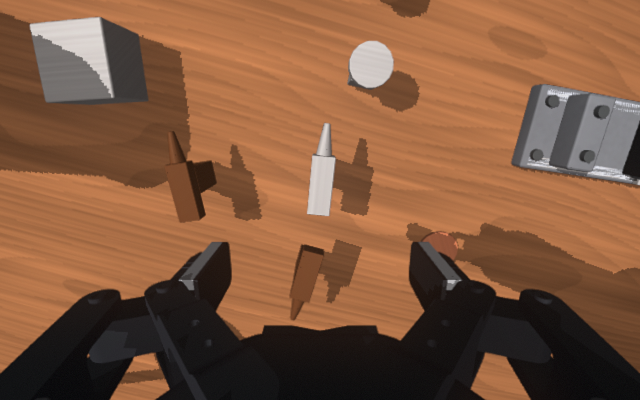

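The steel stake head is in view: sides from (312,155)-(334,155) to (307,214)-(329,216), horn tip (327,124). The brown look-alikes are at (187,180) and (307,275).

```bash
python3 -c "
from h import *
for p in [(312,155),(334,155),(307,214),(329,216)]: print(w('w1',p,66))
a=w('w1',(323,155),66);b=w('w1',(318,215),66);d=(a-b)/np.linalg.norm(a-b)
print(np.linalg.norm(a-b),'yaw',np.arctan2(d[1],d[0]),'axis(x=0)',b+37*d, 'headmid',(a+b)/2)
print('tip',w('w1',(327,124),62))
for p in [(307,275),(300,250),(322,255),(291,318)]: print('brown',w('w1',p,66))
"
```

```text
[433.7 324.   66. ]
[439.1 304.3  66. ]
[376.7 314.   66. ]
[380.3 292.6  66. ]
58.91706034757672 yaw 0.18607780076798877 axis(x=0) [414.86128462 310.14521593  66.        ] headmid [407.45 308.75  66.  ]
tip [464.4 318.   62. ]
brown [312.1 297.2  66. ]
brown [337.7 311.2  66. ]
brown [338.2 288.2  66. ]
brown [256.7 300.9  66. ]
```

send_rows:
  rows:
    - [[0.5, 0.15, 2, 0, 0, -0.02], [1, 0.3, 5, 0, 0, 0.05], [1, 0.3, 8, 0, 0, 0.078], [1, 0.3, 10.5, 0, 0, 0.078], [1, 0.3, 12.5, 0, 0, 0.078], [1, 0.3, 14, 0, 0, 0.078], [1, 0.3, 15.3, 0, 0, 0.078], [1, 0.3, 16.4, 0, 0, 0.078], [1, 0.3, 16.4, 0, 0, 0.078], [1, 0.3, 16.4, 0, 0, 0.078]]

```text
clock: 2.4
eef_pos: [415.9, 309.5, 110.1]
tool_rot: [-3.141, -0.0, 0.182]
force: [0.1, -0.8, 0.8]
width: 85.5
gripper_force: 0.0
```

send_rows:
  rows:
    - [[0, 0, 0, 0, 0, 0], [0, 0, 0, 0, 0, 0], [0, 0, 0, 0, 0, 0], [0, 0, 0, 0, 0, 0], [0, 0, 0, 0, 0, 0], [0, 0, 0, 0, 0, 0], [0, 0, 0, 0, 0, 0], [0, 0, 0, 0, 0, 0]]
  grip: 255

```text
clock: 3.2
eef_pos: [415.6, 309.9, 110.2]
tool_rot: [-3.141, -0.001, 0.183]
force: [-0.0, 0.2, 6.1]
width: 20.9
gripper_force: 60.4
```

send_rows:
  rows:
    - [[0, 0, -0.5, 0, 0, 0], [0, 0, -1.5, 0, 0, 0], [0, 0, -3, 0, 0, 0], [0, 0, -5, 0, 0, 0], [0, 0, -7, 0, 0, 0], [0, 0, -9, 0, 0, 0], [0, 0, -11, 0, 0, 0], [0, 0, -13, 0, 0, 0], [0, 0.5, -15, 0, 0, 0], [0, 1.5, -17, 0, 0, 0]]

```text
clock: 4.2
eef_pos: [417.3, 295.2, 280.8]
tool_rot: [3.142, 0.001, 0.184]
force: [-0.2, 0.1, -3.7]
width: 21.1
gripper_force: 59.1
```

send_rows:
  rows:
    - [[-0.1, 1.5, -1, 0, 0, 0], [-0.3, 3.5, -2, 0, 0, 0.01], [-0.5, 6, -2, 0, 0, 0.02], [-0.7, 8.5, -2, 0, 0, 0.03], [-0.9, 11, -2, 0, 0, 0.04], [-1.1, 13.5, -2, 0, 0, 0.04], [-1.3, 16, -2, 0, 0, 0.04], [-1.5, 18.5, -2, 0, 0, 0.04], [-1.7, 21, -2, 0, 0, 0.04], [-1.8, 23.3, -2, 0, 0, 0.04]]

```text
clock: 5.2
eef_pos: [441.6, 59.8, 299.7]
tool_rot: [3.141, 0.002, 0.14]
force: [0.8, -0.4, -4.1]
width: 21.2
gripper_force: 59.3
```

send_rows:
  rows:
    - [[0, 2, 0, 0, 0, 0], [0, 3.7, 0, 0, 0, 0], [0, 5, 0, 0, 0, 0], [0, 5.8, 0, 0, 0, 0], [0, 6, 0, 0, 0, 0], [0, 6, 0, 0, 0, 0], [0, 6, 0, 0, 0, 0]]

```text
clock: 5.9
eef_pos: [451.2, 4.0, 299.8]
tool_rot: [-3.141, 0.0, 0.144]
force: [0.4, -0.1, -3.2]
width: 21.3
gripper_force: 59.3
```

```bash
python3 -c "
from h import *
s=snap('wrist','w2');print(s['eef_pos'],s['tool_rot'],s['force'],s['clock'],s['width'])"
```

```text
[451.18517915   3.97821737 299.77817077] [-3.14101058e+00  4.52672939e-04  1.43998457e-01] [ 0.41484717 -0.12120079 -3.21546186] 5.9 21.34303843559037
```

View pics/w2.png

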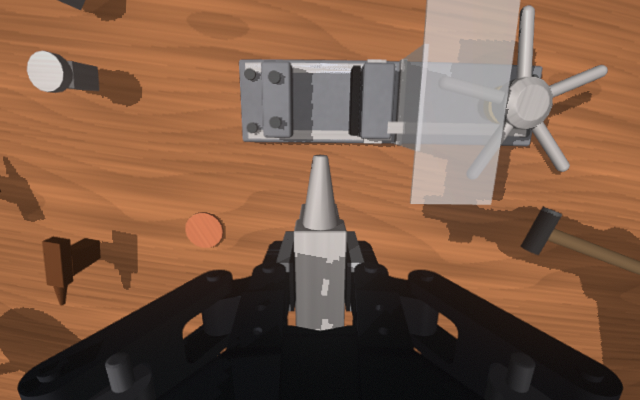

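Clear view: fixed jaw face edge at (291,62)-(291,137), pad face edge at (350,65)-(350,137), hub (528,103). The spoke tips are at (528,8), (605,70), (565,168), (472,175) and (443,80).

```bash
python3 -c "
from h import *
for p in [(291,62),(291,137),(350,65),(350,137),(361,65),(362,137)]: print(p,w('w2',p,50))
for p in [(242,60),(245,142)]: print('base',w('w2',p,20))
h=w('w2',(528,103),90);h2=h;print('hub',h)
for p in [(528,10),(603,71),(564,167),(473,174),(445,81)]:
  t=w('w2',p,75);d=(t-h)[:2];print('spoke',t,np.hypot(*d),np.degrees(np.arctan2(d[1],d[0])))
m=np.mean([w('w2',p,50) for p in [(291,62),(291,137),(350,65),(350,137)]],0);v=(m-h)[:2];print('mid',m,'from hub',np.hypot(*v),np.degrees(np.arctan2(v[1],v[0])))
"
```

```text
(291, 62) [565.6  48.3  50. ]
(291, 137) [492.2  39.2  50. ]
(350, 65) [571.4 -10.5  50. ]
(350, 137) [501.2 -22.4  50. ]
(361, 65) [573.1 -21.4  50. ]
(362, 137) [503.1 -35.   50. ]
base [564.9 105.1  20. ]
base [476.7  94.   20. ]
hub [ 558.4 -175.2   90. ]
spoke [ 639.9 -161.2   75. ] 82.69371197376498 9.747090139107462
spoke [ 602.4 -251.6   75. ] 88.16439190512233 -60.0616615445462
spoke [ 506.3 -243.2   75. ] 85.66452007686728 -127.4584863959067
spoke [ 484.7 -149.7   75. ] 77.98679375381448 160.91451878095722
spoke [567.  -99.5  75. ] 76.18694113822919 83.51862456365312
mid [532.6   13.65  50.  ] from hub 190.60420378365217 97.77938131750957
```

send_rows:
  rows:
    - [[0.5, 0, 0, 0, 0, 0], [1.5, 0.1, 0.5, 0, 0, 0.008], [3, 0.1, 1.5, 0, 0, 0.008], [4.5, 0.2, 2.5, 0, 0, 0.008], [6, 0.2, 3.5, 0, 0, 0.008], [7.2, 0.2, 4.5, 0, 0, 0.008], [7.8, 0.2, 5.5, 0, 0, 0.008], [8.1, 0.2, 6.5, 0, 0, 0.008], [8.2, 0.2, 7.5, 0, 0, 0.008], [8.2, 0.2, 8, 0, 0, 0.008]]

```text
clock: 6.95
eef_pos: [532.0, 12.9, 218.7]
tool_rot: [-3.141, 0.002, 0.135]
force: [-0.0, 0.6, -3.2]
width: 21.0
gripper_force: 59.2
```

send_rows:
  rows:
    - [[0, 0, 0, 0, 0, 0], [0, 0, 0, 0, 0, 0], [0, 0, 0, 0, 0, 0]]

```text
clock: 7.25
eef_pos: [533.0, 12.8, 220.5]
tool_rot: [-3.142, -0.001, 0.135]
force: [0.4, 0.7, -3.6]
width: 21.0
gripper_force: 59.2
```

```bash
python3 -c "
from h import *
s=snap('wrist','w3');p,r=s['eef_pos'],s['tool_rot'];print(p,r,s['force'],s['clock'])
R=Ro.from_euler('xyz',r).as_matrix()
print('pred at w3 stake pts: tip,front corners,back',proj('w3',[p+R@np.array(q) for q in [(51,0,110-62),(21,11,44),(21,-11,44)]]))
for z in (50,):
  print('w3 reproj jaw pts',proj('w3',[(565.6,48.3,50),(492.2,39.2,50),(571.4,-10.5,50),(501.2,-22.4,50),(558.4,-175.2,90)]))
"
```

```text
[532.96255886  12.79854622 220.45332641] [-3.14154150e+00 -9.75678353e-04  1.34625113e-01] [ 0.38693968  0.72923448 -3.62861907] 7.25
pred at w3 stake pts: tip,front corners,back [[316. 155.]
 [343. 229.]
 [289. 229.]]
w3 reproj jaw pts [[280. 154.]
 [282. 239.]
 [353. 157.]
 [353. 239.]
 [576. 213.]]
```

View pics/w3.png

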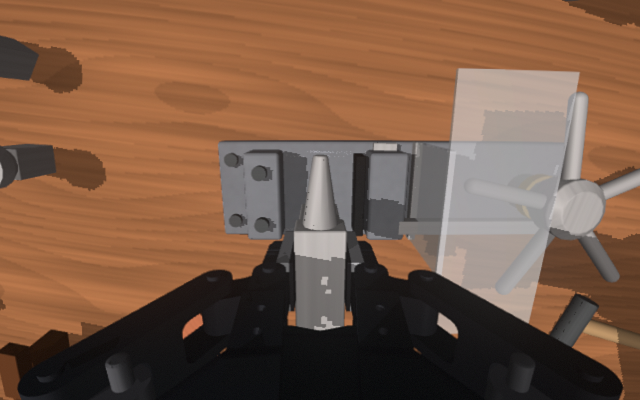

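The held stake matches its prediction: horn tip at (320,155), level. It is centred in the mouth between u=283 (fixed face) and u=354 (pad). Descending.

send_rows:
  rows:
    - [[0, 0, 1, 0, 0, 0], [0, 0, 2.5, 0, 0, 0], [0, 0, 4, 0, 0, 0], [0, 0, 5.5, 0, 0, 0], [0, 0, 6.8, 0, 0, 0], [0, 0, 7.6, 0, 0, 0], [0, 0, 8.1, 0, 0, 0], [0, 0, 8.5, 0, 0, 0], [0, 0, 8.7, 0, 0, 0], [0, 0, 8.7, 0, 0, 0]]

```text
clock: 8.3
eef_pos: [532.9, 12.9, 133.0]
tool_rot: [-3.142, -0.0, 0.135]
force: [-0.2, 0.0, -3.1]
width: 21.0
gripper_force: 59.2
```

send_rows:
  rows:
    - [[0, 0, 0.1, 0, 0, 0], [0, 0, 0.2, 0, 0, 0], [0, 0, 0.2, 0, 0, 0]]

```text
clock: 8.6
eef_pos: [532.9, 12.9, 131.0]
tool_rot: [-3.142, -0.0, 0.135]
force: [0.3, 0.4, -4.2]
width: 21.0
gripper_force: 59.2
```

send_rows:
  rows:
    - [[0, 0, 0.05, 0, 0, 0], [0, 0, 0.1, 0, 0, 0], [0, 0, 0.1, 0, 0, 0]]

```text
clock: 8.9
eef_pos: [532.9, 12.9, 130.3]
tool_rot: [-3.141, -0.0, 0.135]
force: [-1.3, 0.9, 0.9]
width: 21.0
gripper_force: 60.0
```

Contact felt. Release.

send_rows:
  rows:
    - [[0, 0, 0, 0, 0, 0], [0, 0, 0, 0, 0, 0], [0, 0, 0, 0, 0, 0], [0, 0, 0, 0, 0, 0], [0, 0, 0, 0, 0, 0], [0, 0, 0, 0, 0, 0], [0, 0, 0, 0, 0, 0]]
  grip: 0

```text
clock: 9.6
eef_pos: [532.8, 12.9, 129.9]
tool_rot: [-3.142, -0.0, 0.135]
force: [0.3, -0.2, -0.5]
width: 85.2
gripper_force: 0.0
```

send_rows:
  rows:
    - [[0, 0, -1, 0, 0, 0], [0, 0, -2.5, 0, 0, 0], [0, 0, -4.5, 0, 0, 0], [0, 0, -7, 0, 0, 0], [0, 0, -9.5, 0, 0, 0], [0, 0, -12, 0, 0, 0], [0, 0, -14.5, 0, 0, 0], [0, 1.5, -17, 0, 0, 0], [0, 4, -17, 0, 0, 0], [0, 6, -17, 0, 0, 0]]
  grip: 0

```text
clock: 10.6
eef_pos: [541.2, -47.6, 301.8]
tool_rot: [3.141, -0.003, 0.135]
force: [0.2, -0.5, -0.1]
width: 85.6
gripper_force: 0.0
```

send_rows:
  rows:
    - [[-0.5, 1.5, 0, 0, 0, 0], [-1, 3, 0, 0, 0, 0], [-1.5, 4.5, 0, 0, 0, 0], [-1.5, 5, 0, 0, 0, 0], [-1.5, 5, 0, 0, 0, 0], [-1.5, 5, 0, 0, 0, 0], [-1.5, 5, 0, 0, 0, 0]]
  grip: 255

```text
clock: 11.3
eef_pos: [532.9, -97.1, 299.7]
tool_rot: [-3.141, 0.0, 0.136]
force: [-0.4, -0.0, -0.1]
width: -0.0
gripper_force: 0.0
```

```bash
python3 -c "
from h import *
s=snap('wrist','w4');p,r=s['eef_pos'],s['tool_rot'];print(p,r,s['force'],s['clock'],s['width'])
print(proj('w4',[(558.4,-175.2,90),(532,13,86)]))
"
```

```text
[532.90406282 -97.11357847 299.73750197] [-3.14088881e+00  1.78560523e-04  1.36319108e-01] [-0.41092762 -0.04484797 -0.07178312] 11.3 -0.007922306605258972
[[403. 173.]
 [206. 173.]]
```

View pics/w4.png

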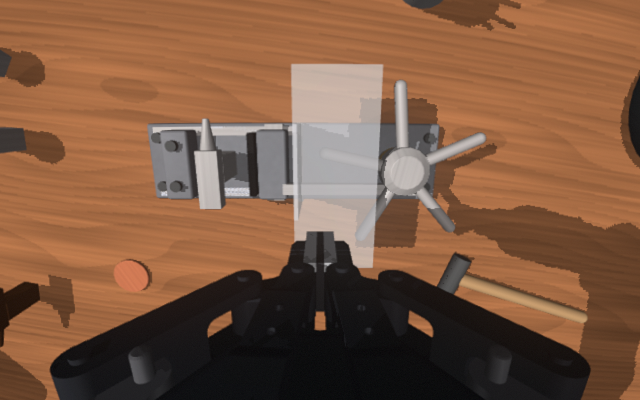

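The stake stands upright in the mouth, head at (208,175) and horn at (206,120). The wheel hub is at (406,171), with spoke tips at (401,82), (484,137), (452,229), (361,237) and (325,153).

```bash
python3 -c "
from h import *
from scipy.optimize import least_squares
def fit(f,px):
  t=np.array([w(f,p,75)[:2] for p in px])
  def g(q):
    a=q[2]-np.arange(5)*2*np.pi/5; return (t-q[:2]-84.5*np.c_[np.cos(a),np.sin(a)]).ravel()
  r=least_squares(g,[558,-178,.2]);print(f,r.x.round(2),np.degrees(r.x[2]).round(1),'res',np.sqrt(np.mean(r.fun**2)).round(1))
fit('w4',[(401,83),(483,138),(452,228),(362,236),(327,153)])
fit('w2',[(528,10),(603,71),(564,167),(473,174),(445,81)])
print(w('w4',(406,171),90))
"
```

```text
w4 [ 5.5934e+02 -1.8162e+02  2.4000e-01] 13.7 res 2.0
w2 [ 5.6006e+02 -1.8104e+02  2.3000e-01] 13.3 res 1.8
[ 560.7 -177.7   90. ]
```

send_rows:
  rows:
    - [[1.5, 2.5, 0, 0, 0, 0], [3.5, 6, 0, 0, 0, 0], [5.5, 9.5, 0, 0, 0, 0], [7, 12.6, 1, 0, 0, 0], [7, 12.6, 4, 0, 0, 0], [7, 12.6, 7.5, 0, 0, 0], [7, 12.6, 11, 0, 0, 0], [7, 12.6, 14, 0, 0, 0], [7, 12.6, 16, 0, 0, 0], [7, 12.6, 16.6, 0, 0, 0]]

```text
clock: 12.35
eef_pos: [617.9, -212.1, 131.1]
tool_rot: [-3.139, 0.004, 0.136]
force: [-0.5, 0.0, -0.4]
width: -0.2
gripper_force: 0.0
```

send_rows:
  rows:
    - [[0, 0, 0, 0, 0, 0], [0, 0, 0, 0, 0, 0]]

```text
clock: 12.55
eef_pos: [619.8, -213.7, 135.0]
tool_rot: [3.141, -0.002, 0.135]
force: [0.4, -0.7, -0.6]
width: -0.0
gripper_force: 0.0
```

```bash
cat > arc.py <<'E'
# rows from psi0 to psi1 (deg), tool-frame cm, relative to the commanded point at psi0
import sys,numpy as np
a,b,n=map(float,sys.argv[1:4]);r0=float(sys.argv[4]) if len(sys.argv)>4 else 6.8
p=np.radians(np.linspace(a,b,int(n)+1)[1:]);q=np.radians(a)
print([[round(6.8*np.cos(i)-r0*np.cos(q),2),round(6.8*np.sin(i)-r0*np.sin(q),2),0,0,0,0] for i in p])
E
python3 -c "
from h import *
s=ctrl.read_state();p=s['eef_pos'];d=p[:2]-[559.7,-180.5];print(p,s['tool_rot'],s['force'],np.hypot(*d),7.8-np.degrees(np.arctan2(d[1],d[0])))"
python3 arc.py 36 66 10; python3 arc.py 66 96 10;python3 arc.py 96 126 10;python3 arc.py 126 146 10; python3 arc.py 146 166 10
```

```text
[ 619.81264765 -213.72506392  135.01200796] [ 3.14071315e+00 -1.64199485e-03  1.35120825e-01] [ 0.39802752 -0.67724637 -0.60879299] 68.68358813767209 36.73001552299245
[[np.float64(-0.22), np.float64(0.28), 0, 0, 0, 0], [np.float64(-0.45), np.float64(0.55), 0, 0, 0, 0], [np.float64(-0.69), np.float64(0.81), 0, 0, 0, 0], [np.float64(-0.95), np.float64(1.06), 0, 0, 0, 0], [np.float64(-1.22), np.float64(1.29), 0, 0, 0, 0], [np.float64(-1.5), np.float64(1.5), 0, 0, 0, 0], [np.float64(-1.8), np.float64(1.71), 0, 0, 0, 0], [np.float64(-2.1), np.float64(1.89), 0, 0, 0, 0], [np.float64(-2.41), np.float64(2.06), 0, 0, 0, 0], [np.float64(-2.74), np.float64(2.22), 0, 0, 0, 0]]
[[np.float64(-0.33), np.float64(0.14), 0, 0, 0, 0], [np.float64(-0.66), np.float64(0.26), 0, 0, 0, 0], [np.float64(-1.01), np.float64(0.36), 0, 0, 0, 0], [np.float64(-1.35), np.float64(0.44), 0, 0, 0, 0], [np.float64(-1.7), np.float64(0.5), 0, 0, 0, 0], [np.float64(-2.06), np.float64(0.55), 0, 0, 0, 0], [np.float64(-2.41), np.float64(0.58), 0, 0, 0, 0], [np.float64(-2.77), np.float64(0.59), 0, 0, 0, 0], [np.float64(-3.12)
[... 936 characters left out ...]
p.float64(-1.13), 0, 0, 0, 0], [np.float64(-1.36), np.float64(-1.31), 0, 0, 0, 0], [np.float64(-1.5), np.float64(-1.5), 0, 0, 0, 0], [np.float64(-1.64), np.float64(-1.7), 0, 0, 0, 0]]
[[np.float64(-0.13), np.float64(-0.2), 0, 0, 0, 0], [np.float64(-0.25), np.float64(-0.4), 0, 0, 0, 0], [np.float64(-0.37), np.float64(-0.61), 0, 0, 0, 0], [np.float64(-0.47), np.float64(-0.82), 0, 0, 0, 0], [np.float64(-0.57), np.float64(-1.04), 0, 0, 0, 0], [np.float64(-0.67), np.float64(-1.26), 0, 0, 0, 0], [np.float64(-0.75), np.float64(-1.48), 0, 0, 0, 0], [np.float64(-0.83), np.float64(-1.7), 0, 0, 0, 0], [np.float64(-0.9), np.float64(-1.93), 0, 0, 0, 0], [np.float64(-0.96), np.float64(-2.16), 0, 0, 0, 0]]
```

send_rows:
  rows:
    - [[-0.22, 0.28, 0.2, 0, 0, 0], [-0.45, 0.55, 0.2, 0, 0, 0], [-0.7, 0.8, 0.2, 0, 0, 0], [-0.95, 1.05, 0.2, 0, 0, 0], [-1.2, 1.3, 0.2, 0, 0, 0], [-1.5, 1.5, 0.2, 0, 0, 0], [-1.8, 1.7, 0.2, 0, 0, 0], [-2.1, 1.9, 0.2, 0, 0, 0], [-2.4, 2.05, 0.2, 0, 0, 0], [-2.75, 2.2, 0.2, 0, 0, 0]]

```text
clock: 13.55
eef_pos: [596.7, -235.7, 132.0]
tool_rot: [-3.138, -0.003, 0.137]
force: [4.0, 7.1, -0.7]
width: 0.0
gripper_force: 2.9
```

send_rows:
  rows:
    - [[-0.33, 0.14, 0, 0, 0, 0], [-0.66, 0.26, 0, 0, 0, 0], [-1, 0.36, 0, 0, 0, 0], [-1.35, 0.44, 0, 0, 0, 0], [-1.7, 0.5, 0, 0, 0, 0]]

```text
clock: 14.05
eef_pos: [581.1, -243.5, 132.1]
tool_rot: [-3.139, -0.005, 0.137]
force: [5.5, 5.3, -1.2]
width: 0.2
gripper_force: 3.1
```

send_rows:
  rows:
    - [[-0.35, 0.05, 0, 0, 0, 0], [-0.7, 0.08, 0, 0, 0, 0], [-1.05, 0.09, 0, 0, 0, 0], [-1.4, 0.08, 0, 0, 0, 0], [-1.77, 0.05, 0, 0, 0, 0]]

```text
clock: 14.55
eef_pos: [564.6, -247.6, 132.8]
tool_rot: [3.141, -0.007, 0.137]
force: [7.0, 3.8, 0.9]
width: -0.2
gripper_force: 3.1
```

Free running reads about 0.48 N m. Continuing.

send_rows:
  rows:
    - [[-0.35, -0.05, 0, 0, 0, 0], [-0.7, -0.11, 0, 0, 0, 0], [-1.05, -0.19, 0, 0, 0, 0], [-1.4, -0.3, 0, 0, 0, 0], [-1.73, -0.41, 0, 0, 0, 0]]

```text
clock: 15.05
eef_pos: [547.4, -247.1, 133.2]
tool_rot: [3.139, -0.008, 0.136]
force: [8.2, 2.2, 0.3]
width: -0.1
gripper_force: 3.2
```

send_rows:
  rows:
    - [[-0.33, -0.14, 0, 0, 0, 0], [-0.65, -0.29, 0, 0, 0, 0], [-0.96, -0.46, 0, 0, 0, 0], [-1.26, -0.65, 0, 0, 0, 0], [-1.56, -0.85, 0, 0, 0, 0]]

```text
clock: 15.55
eef_pos: [531.6, -242.0, 133.5]
tool_rot: [3.136, -0.01, 0.136]
force: [7.8, 0.2, -0.1]
width: 0.2
gripper_force: 3.7
```

send_rows:
  rows:
    - [[-0.19, -0.14, 0, 0, 0, 0], [-0.37, -0.29, 0, 0, 0, 0], [-0.55, -0.45, 0, 0, 0, 0], [-0.73, -0.61, 0, 0, 0, 0], [-0.89, -0.78, 0, 0, 0, 0]]

```text
clock: 16.05
eef_pos: [521.8, -236.3, 133.6]
tool_rot: [3.135, -0.01, 0.135]
force: [8.8, -1.6, 0.6]
width: -0.2
gripper_force: 3.5
```

```bash
cat >> h.py <<'E'
def tq():
    s=ctrl.read_state();p=s['eef_pos'];d=(p[:2]-[559.7,-180.5])/1000;f=s['force']
    print(p.round(1),f.round(1),'r',np.hypot(*d).round(4),'psi',7.8-np.degrees(np.arctan2(d[1],d[0])).round(1),'T',(d[0]*f[1]-d[1]*f[0]).round(3),s['clock'])
E
python3 -c "
from h import *
tq();snap('wrist','w5')"
```

```text
[ 521.8 -236.3  133.6] [ 8.8 -1.6  0.6] r 0.0674 psi 132.0 T 0.551 16.05
```

View pics/w5.png

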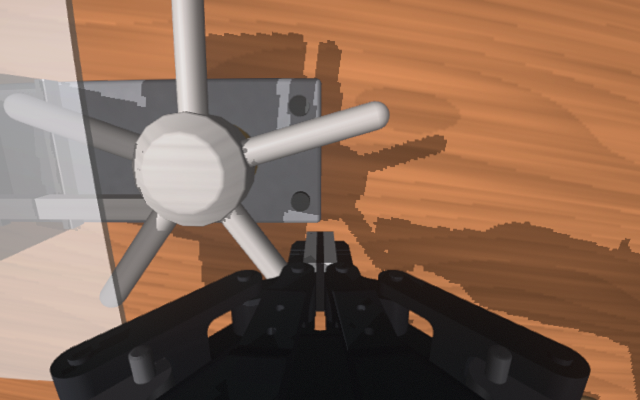

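The picture shows the finger side bearing on the spoke near (285,270), with its path clear. Continuing in smaller steps.

send_rows:
  rows:
    - [[-0.16, -0.17, 0, 0, 0, 0], [-0.32, -0.35, 0, 0, 0, 0], [-0.47, -0.53, 0, 0, 0, 0], [-0.61, -0.72, 0, 0, 0, 0], [-0.75, -0.92, 0, 0, 0, 0]]

```text
clock: 16.6
eef_pos: [513.0, -229.1, 133.8]
tool_rot: [3.134, -0.01, 0.134]
force: [7.5, -3.7, 1.2]
width: 0.2
gripper_force: 3.6
```

```bash
python3 -c "
from h import *
tq()"
```

```text
[ 513.  -229.1  133.8] [ 7.5 -3.7  1.2] r 0.0674 psi 141.70000000000002 T 0.54 16.6
```

send_rows:
  rows:
    - [[-0.13, -0.2, 0, 0, 0, 0], [-0.25, -0.4, 0, 0, 0, 0], [-0.37, -0.61, 0, 0, 0, 0]]

```text
clock: 16.9
eef_pos: [508.3, -224.0, 133.8]
tool_rot: [3.133, -0.01, 0.134]
force: [7.7, -3.3, 1.2]
width: -0.2
gripper_force: 3.4
```

```bash
python3 -c "
from h import *
tq()"
```

```text
[ 508.3 -224.   133.8] [ 7.7 -3.3  1.2] r 0.0673 psi 147.5 T 0.508 16.9
```

send_rows:
  rows:
    - [[-0.1, -0.21, 0, 0, 0, 0], [-0.2, -0.43, 0, 0, 0, 0], [-0.3, -0.65, 0, 0, 0, 0]]

```text
clock: 17.2
eef_pos: [504.2, -218.3, 133.8]
tool_rot: [3.133, -0.01, 0.134]
force: [7.2, -3.4, 1.8]
width: -0.1
gripper_force: 3.4
```

```bash
python3 -c "
from h import *
tq()"
```

```text
[ 504.2 -218.3  133.8] [ 7.2 -3.4  1.8] r 0.0671 psi 153.5 T 0.463 17.2
```

Resistance is still free. To keep the knuckles away from the guard I'll switch to the following spoke.

send_rows:
  rows:
    - [[0.1, 0.3, 0, 0, 0, 0], [0.2, 0.6, -0.5, 0, 0, 0], [0.2, 0.6, -3, 0, 0, 0], [0.2, 0.6, -5.5, 0, 0, 0], [1.5, 1.2, -6, 0, 0, 0], [4, 2.2, -6, 0, 0, 0], [6.5, 3, -6, 0, 0, 0], [8.4, 3.3, -6, 0, 0, 0], [8.9, 3.3, -6, 0, 0, 0], [8.9, 3.3, -5, 0, 0, 0]]

```text
clock: 18.2
eef_pos: [592.8, -235.6, 182.3]
tool_rot: [3.141, -0.001, 0.136]
force: [0.1, -0.3, -0.7]
width: -0.1
gripper_force: 0.0
```

send_rows:
  rows:
    - [[0, 0, 1, 0, 0, 0], [0, 0, 2.5, 0, 0, 0], [0, 0, 4, 0, 0, 0], [0, 0, 5, 0, 0, 0], [0, 0, 5, 0, 0, 0], [0, 0, 5, 0, 0, 0]]

```text
clock: 18.8
eef_pos: [592.4, -235.8, 131.6]
tool_rot: [-3.141, 0.0, 0.134]
force: [-0.2, 0.2, 0.5]
width: -0.2
gripper_force: 0.0
```

```bash
python3 -c "
from h import *
tq()"; python3 arc.py 66 81 5|sed 's/np.float64//g'; python3 arc.py 81 87 3|sed 's/np.float64//g'
```

```text
[ 592.4 -235.8  131.6] [-0.2  0.2  0.5] r 0.0643 psi 67.2 T -0.003 18.8
[[(-0.33), (0.14), 0, 0, 0, 0], [(-0.66), (0.26), 0, 0, 0, 0], [(-1.01), (0.36), 0, 0, 0, 0], [(-1.35), (0.44), 0, 0, 0, 0], [(-1.7), (0.5), 0, 0, 0, 0]]
[[(-0.24), (0.03), 0, 0, 0, 0], [(-0.47), (0.06), 0, 0, 0, 0], [(-0.71), (0.07), 0, 0, 0, 0]]
```

send_rows:
  rows:
    - [[-0.3, 0.3, 0, 0, 0, 0], [-0.6, 0.55, 0, 0, 0, 0], [-0.9, 0.7, 0, 0, 0, 0], [-1.2, 0.77, 0, 0, 0, 0], [-1.5, 0.82, 0, 0, 0, 0]]

```text
clock: 19.3
eef_pos: [578.5, -246.0, 132.1]
tool_rot: [3.142, -0.0, 0.134]
force: [1.7, 0.2, 0.4]
width: -0.3
gripper_force: 1.7
```

```bash
python3 -c "
from h import *
tq()"
```

```text
[ 578.5 -246.   132.1] [1.7 0.2 0.4] r 0.0681 psi 81.7 T 0.117 19.3
```

send_rows:
  rows:
    - [[-0.24, 0.03, 0, 0, 0, 0], [-0.47, 0.06, 0, 0, 0, 0], [-0.7, 0.07, 0, 0, 0, 0]]

```text
clock: 19.6
eef_pos: [575.1, -246.3, 132.4]
tool_rot: [3.141, -0.006, 0.136]
force: [7.8, 2.0, -2.4]
width: 0.0
gripper_force: 3.6
```

```bash
python3 -c "
from h import *
tq()"
```

```text
[ 575.1 -246.3  132.4] [ 7.8  2.  -2.4] r 0.0676 psi 84.6 T 0.542 19.6
```

send_rows:
  rows:
    - [[-0.2, 0, 0, 0, 0, 0], [-0.4, 0, 0, 0, 0, 0]]

```text
clock: 19.8
eef_pos: [571.2, -246.6, 132.4]
tool_rot: [3.141, -0.006, 0.136]
force: [7.2, 1.3, -2.9]
width: 0.3
gripper_force: 3.6
```

```bash
python3 -c "
from h import *
tq()"
```

```text
[ 571.2 -246.6  132.4] [ 7.2  1.3 -2.9] r 0.0671 psi 87.89999999999999 T 0.493 19.8
```

send_rows:
  rows:
    - [[-0.25, 0, 0, 0, 0, 0], [-0.5, 0, 0, 0, 0, 0]]

```text
clock: 20.0
eef_pos: [566.4, -246.7, 132.4]
tool_rot: [-3.141, -0.006, 0.137]
force: [7.9, 3.3, -1.4]
width: -0.2
gripper_force: 3.5
```

```bash
python3 -c "
from h import *
tq()"
```

```text
[ 566.4 -246.7  132.4] [ 7.9  3.3 -1.4] r 0.0666 psi 92.0 T 0.542 20.0
```

send_rows:
  rows:
    - [[-0.2, -0.02, 0, 0, 0, 0], [-0.4, -0.03, 0, 0, 0, 0]]

```text
clock: 20.2
eef_pos: [562.6, -246.6, 132.4]
tool_rot: [-3.141, -0.007, 0.137]
force: [7.1, 1.6, -1.1]
width: 0.0
gripper_force: 3.5
```

```bash
python3 -c "
from h import *
tq()"
```

```text
[ 562.6 -246.6  132.4] [ 7.1  1.6 -1.1] r 0.0662 psi 95.3 T 0.476 20.2
```

send_rows:
  rows:
    - [[-0.2, -0.02, 0, 0, 0, 0], [-0.4, -0.05, 0, 0, 0, 0]]

```text
clock: 20.4
eef_pos: [558.8, -246.9, 132.6]
tool_rot: [-3.142, -0.007, 0.137]
force: [7.6, 3.2, -0.2]
width: 0.1
gripper_force: 3.6
```

```bash
python3 -c "
from h import *
tq()"
```

```text
[ 558.8 -246.9  132.6] [ 7.6  3.2 -0.2] r 0.0664 psi 98.5 T 0.503 20.4
```

send_rows:
  rows:
    - [[-0.2, -0.03, 0, 0, 0, 0], [-0.4, -0.06, 0, 0, 0, 0]]

```text
clock: 20.6
eef_pos: [555.8, -246.8, 132.9]
tool_rot: [3.141, -0.009, 0.137]
force: [11.1, 3.9, -1.1]
width: 0.2
gripper_force: 4.5
```

```bash
python3 -c "
from h import *
tq()"
```

```text
[ 555.8 -246.8  132.9] [11.1  3.9 -1.1] r 0.0664 psi 101.1 T 0.72 20.6
```

send_rows:
  rows:
    - [[-0.2, -0.04, 0, 0, 0, 0], [-0.4, -0.08, 0, 0, 0, 0]]

```text
clock: 20.8
eef_pos: [552.9, -246.6, 133.1]
tool_rot: [3.14, -0.011, 0.138]
force: [13.3, 3.8, -2.0]
width: 0.1
gripper_force: 5.5
```

```bash
python3 -c "
from h import *
tq()"
```

```text
[ 552.9 -246.6  133.1] [13.3  3.8 -2. ] r 0.0664 psi 103.7 T 0.85 20.8
```

send_rows:
  rows:
    - [[-0.2, -0.05, 0, 0, 0, 0], [-0.4, -0.1, 0, 0, 0, 0]]

```text
clock: 21.0
eef_pos: [550.1, -246.3, 133.4]
tool_rot: [3.139, -0.014, 0.138]
force: [15.3, 3.6, -4.4]
width: -0.3
gripper_force: 6.5
```

```bash
python3 -c "
from h import *
tq()"
```

```text
[ 550.1 -246.3  133.4] [15.3  3.6 -4.4] r 0.0665 psi 106.1 T 0.97 21.0
```

Resistance is now about twice the free value (0.97 vs 0.50 N m), so I stop, back off and lift away.

send_rows:
  rows:
    - [[0.5, 0.1, 0, 0, 0, 0], [1.2, 0.2, 0, 0, 0, 0], [2, 0.2, 0, 0, 0, 0], [2, 0.2, -2, 0, 0, 0], [2, 0.2, -5, 0, 0, 0], [2, 0.2, -8.5, 0, 0, 0], [2, 0.2, -12, 0, 0, 0], [1.5, -2.5, -15, 0, 0, 0], [1, -6, -17, 0, 0, 0], [0.5, -10, -17, 0, 0, 0]]

```text
clock: 22.0
eef_pos: [535.0, -149.3, 304.7]
tool_rot: [3.139, -0.005, 0.132]
force: [1.2, 0.2, -0.7]
width: 0.2
gripper_force: 0.0
```

send_rows:
  rows:
    - [[-1, -2.5, 0, 0, 0, 0], [-2, -4, 0, 0, 0, 0], [-2, -4, 0, 0, 0, 0], [-2, -4, 0, 0, 0, 0]]

```text
clock: 22.4
eef_pos: [509.3, -111.9, 302.1]
tool_rot: [3.141, -0.0, 0.135]
force: [-0.8, -0.8, 0.5]
width: 0.1
gripper_force: 0.0
```

```bash
python3 -c "
from h import *
tq();snap('wrist','w6')"
```

```text
[ 509.3 -111.9  302.1] [-0.8 -0.8  0.5] r 0.0851 psi -118.5 T 0.094 22.4
```

View pics/w6.png

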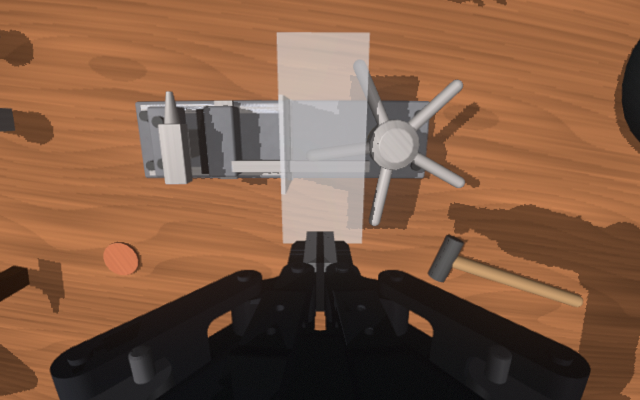

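The stake stands upright with its head at (172,155), its horn at (170,100) and the pad at about (200,140). The wheel and hammer are clear. A quick numeric check of the clamp gap:

```bash
python3 -c "
from h import *
for p,z in [((159,124),86),((184,123),86),((165,184),86),((188,183),86),((170,94),82),((198,110),50),((199,173),50)]:
  v=w('w6',p,z)[:2]-[559.7,-180.5];a=np.radians(97.7);print(p,(v@[np.cos(a),np.sin(a)]).round(1),(v@[-np.sin(a),np.cos(a)]).round(1))"
```

```text
(159, 124) 225.2 -19.7
(184, 123) 201.0 -20.4
(165, 184) 226.7 38.4
(188, 183) 203.3 37.4
(170, 94) 213.4 -47.0
(198, 110) 200.7 -33.1
(199, 173) 206.1 33.9
```

```bash
python3 -c "
from cell import ctrl
print(ctrl.finish_job())"
```

```text
the job is handed in; nothing more can be done
None
```

The beaked stake stands upright in the vise with its head parallel to the jaws; I stopped the wheel at about twice its free resistance (0.97 vs 0.50 N m), took the gripper away and handed the job in at about 22 s, with no verdict returned.

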